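# Lids back on the storage canisters

## Task

The four washed canister lids are drying on the dark mat among other things: put each one back on the canister it fits (same glaze, same width), plug down in the mouth and fully home on the rim, so that all four canisters stand closed. Leave the canisters standing about where they are, and leave the bowl on the mat and the closed glass jar alone.

Things in the scene. Friction and masses are not known exactly. Their poses are not given: they have to be found in the camera images.
- lid_large_centre (a point): Centre of the loose lid with white glaze, 100 mm across: on its axis, half-way up its 53 mm height; z up. Tapered plug below (foot 68 mm across, 26.5 mm under this point; widens to 84 mm), glazed flange 7 mm thick (underside 10.5, top 3.5 mm under this point), wooden knob 26 mm across to lift it by, from 3.5 mm under to 26.5 mm over this point. Starts on the fixed dark ribbed drying mat, 6 mm thick.
- lid_medium_centre (a point): Centre of the loose lid with dark blue glaze, 87 mm across: on its axis, half-way up its 53 mm height; z up. Tapered plug below (foot 55 mm across, 26.5 mm under this point; widens to 71 mm), glazed flange 7 mm thick (underside 10.5, top 3.5 mm under this point), wooden knob 26 mm across to lift it by, from 3.5 mm under to 26.5 mm over this point. Starts on the fixed dark ribbed drying mat, 6 mm thick.
- lid_small_centre (a point): Centre of the loose lid with sage green glaze, 74 mm across: on its axis, half-way up its 53 mm height; z up. Tapered plug below (foot 42 mm across, 26.5 mm under this point; widens to 58 mm), glazed flange 7 mm thick (underside 10.5, top 3.5 mm under this point), wooden knob 26 mm across to lift it by, from 3.5 mm under to 26.5 mm over this point. Starts on the fixed dark ribbed drying mat, 6 mm thick.
- lid_tiny_centre (a point): Centre of the loose lid with terracotta (orange-brown) glaze, 62 mm across: on its axis, half-way up its 53 mm height; z up. Tapered plug below (foot 30 mm across, 26.5 mm under this point; widens to 46 mm), glazed flange 7 mm thick (underside 10.5, top 3.5 mm under this point), wooden knob 26 mm across to lift it by, from 3.5 mm under to 26.5 mm over this point. Starts on the fixed dark ribbed drying mat, 6 mm thick.
- canister_large: Open round stoneware canister with white glaze, 100 mm across and 105 mm high, empty, loose. Wall cabinets hang over x > 0.59 m from 0.6 m up. Origin at the centre of its underside, z up; its mouth, 90 mm across inside, is 105 mm above the origin, rim 5 mm thick. With its lid fully home the flange lies on the rim and the lid's centre is 115.5 mm above the canister's origin.
- canister_medium: Open round stoneware canister with dark blue glaze, 87 mm across and 92 mm high, empty, loose. Wall cabinets hang over x > 0.59 m from 0.6 m up. Origin at the centre of its underside, z up; its mouth, 77 mm across inside, is 92 mm above the origin, rim 5 mm thick. With its lid fully home the flange lies on the rim and the lid's centre is 102.5 mm above the canister's origin.
- canister_small: Open round stoneware canister with sage green glaze, 74 mm across and 80 mm high, empty, loose. Wall cabinets hang over x > 0.59 m from 0.6 m up. Origin at the centre of its underside, z up; its mouth, 64 mm across inside, is 80 mm above the origin, rim 5 mm thick. With its lid fully home the flange lies on the rim and the lid's centre is 90.5 mm above the canister's origin.
- canister_tiny: Open round stoneware canister with terracotta (orange-brown) glaze, 62 mm across and 68 mm high, empty, loose. Wall cabinets hang over x > 0.59 m from 0.6 m up. Origin at the centre of its underside, z up; its mouth, 52 mm across inside, is 68 mm above the origin, rim 5 mm thick. With its lid fully home the flange lies on the rim and the lid's centre is 78.5 mm above the canister's origin.
- bowl: White bowl, 115 mm across and 51 mm high, loose, among the lids on the drying mat. Origin at the centre of its underside. Not part of the job.
- glass_jar: Glass jar with yellow contents and a silver lid already on it, 71 mm across and 110 mm high, loose, among the canisters. Origin at the centre of its underside. Not part of the job.

How it is judged (in metres and radians):
At the end, for the whole second after the job is handed in: Each lid sits on the canister of its own glaze: level within 4 degrees, centred within 10 mm, within 3.5 mm of fully home. Canisters upright, at rest, within 50 mm of where they stood; bowl and glass jar within 40 mm of where they stood. All released (horizontal distance between lid_large_centre and canister_large below 0.01 m and z of lid_large_centre in the frame of canister_large between 0.112 and 0.119 m and angle between each of lid_large_centre, lid_medium_centre, lid_small_centre, lid_tiny_centre's own z axis and vertical below 0.07 rad and angle between each of canister_large, canister_medium, canister_small, canister_tiny's own z axis and vertical below 0.05 rad and distance of each of canister_large, canister_medium, canister_small, canister_tiny from where it was at the start of the episode below 0.05 m and linear speed of each of canister_large, canister_medium, canister_small, canister_tiny below 0.02 m/s and horizontal distance between lid_medium_centre and canister_medium below 0.01 m and z of lid_medium_centre in the frame of canister_medium between 0.099 and 0.106 m and horizontal distance between lid_small_centre and canister_small below 0.01 m and z of lid_small_centre in the frame of canister_small between 0.087 and 0.094 m and horizontal distance between lid_tiny_centre and canister_tiny below 0.01 m and z of lid_tiny_centre in the frame of canister_tiny between 0.075 and 0.082 m and distance of each of bowl, glass_jar from where it was at the start of the episode below 0.04 m); the robot touches nothing.
It fails at once if a canister is knocked over (angle between any of canister_large, canister_medium, canister_small, canister_tiny's own z axis and vertical above 0.4 rad).
It fails at once if the bowl is knocked over or pushed away (angle between bowl's own z axis and vertical above 0.4 rad or distance of bowl from where it was at the start of the episode above 0.06 m).
It fails at once if the glass jar is knocked over or pushed away (angle between glass_jar's own z axis and vertical above 0.4 rad or distance of glass_jar from where it was at the start of the episode above 0.06 m).
It also fails if it takes over 106 s, if anything falls off the work surface, if the arm or the gripper's body presses on something with over 40 N, if the wrist force passes 120 N, or if a joint passes its speed limit or range.

## Robot

A 7-joint arm with a two-finger parallel gripper is mounted at the origin on a cart in front of the work surface, level with it; the furniture and walls round the work are solid. World frame = base frame: x ahead of the robot, y to its left, z up, the work surface at z = 0. Lengths are in mm, angles in rad, forces in N, time in s.
With the tool pointing down it reaches from about 400 to 900 mm from the base axis. Payload 5.6 kg.
Tool frame: the origin (TCP) lies on the mounting face of the last link; the fingertips stand 190 mm ahead of it and the grasp point (between the pads) lies 171 mm ahead of it; z points along the fingers, y is the direction in which the jaws open and shut (so a half turn about z gives the same grasp; the last joint's range is limited). The gripper opens to 92 mm and grips with 3 to 60 N. Pads are 20 mm wide; open, the fingers measure 128 mm over their backs; the gripper's body (75 mm by 189 mm) begins 69 mm behind the grasp point.
Start: joints at [-1.301, 0.468, -0.012, 1.603, 0.006, 1.071, -0.056], TCP at [200.053, 618.45, 404.692] pointing down, gripper open.
Joint ranges: [-2.53, 2.53], [-0.31, 2.02], [-1.57, 1.55], [0.28, 2.44], [-1.29, 4.43], [0.15, 1.84], [-2.92, 2.92]. Speed limits (rad/s): [2.57, 2.57, 3.14, 3.14, 3.14, 3.14, 3.14].

## Interface

Orientations are given as a unit quaternion [x, y, z, w].
In Python, from plant import env, viewer gives the robot as it stands.
- The arm moves only by the tool arm_command, never from a script. Its argument "moves" is text: rows parted by semicolons, each of 5 numbers parted by spaces: the finger opening in m, from 0 to 0.0919, then the shift along the world's x, y, z in m, then the turn about the world's z in rad. In form: fingers x y z turn; .... A call has 1 to 20 rows; each row is the pose to reach, as a shift and turn from the pose measured when the call began; what a row does not reach only later rows make up. A row lasts 1/12 s, in which the tool goes at most 41.7 mm and 7.16 degrees, less where a joint would pass 70% of its speed; a pose out of reach is approached as far as the arm can. A call with a gripper value outside its range is refused whole. The fingers move at their own pace and stop on an object; "newtons" is the grip in N (left out, the last holds). Time passes only in rows, so rows that repeat a pose let the fingers close. It gives the time, the measured TCP pose, the force and the opening at its end, in the units of the state.
- env.state(): the state, without advancing time (a new reading comes with each control period).
- viewer.camera(name): name is "scene" or "top" or "wrist"; returns a dict with "img" (384x512x3 uint8, red, green, blue), "camera_matrix" (3x3 intrinsics, pixels), "eye" and "attitude" of the camera in the world; the wrist camera has in their place "mount" (4x4, takes a point from camera to tool coordinates, whose origin is the TCP and whose axes are the flange's). Camera axes: x right, y down, z forward; pixel columns grow to the right and rows downward; lengths in mm; the calibration is good to about 2 mm. A picture is of the moment at which its call begins: read the wrist's pose just before it. There is no depth.
- env.finish_job(): hands the job in, once; it reports no verdict.
The state is a dict: "t": time; "q": joint angles; "dq": joint speeds; "joint_efforts": joint torques, N m; "ee_pos": TCP position; "orientation": TCP orientation; "ft_force": force on the tool from outside, world axes, zero at the start; "wrist_torque": the same for the moment, N m; "grip_width": finger opening in mm.
Only numpy, scipy, OpenCV 4.12 (cv2) and the standard library are available. Lean on these libraries where they do the work, as an engineer would, in place of code of your own. Each camera call takes 0.05 s, during which the arm holds its last target.

## Working session

There is one attempt and no reset: what is moved stays moved. The work goes in short steps, Python scripts to look and compute and a tool call to move; the robot and the scene stay as the last step left them, time stands still between calls to the robot, and variables do not carry over. Pictures are saved under pics/ and viewed, and the job is handed in when it is done.

Besides the shell and the picture viewer there is one more tool, called after "Request:" as name(argument=value, ...) on one line, values as JSON. arm_command: Moves the arm, as the interface text tells. Its arguments: {"type":"object","properties":{"moves":{"type":"string"},"newtons":{"type":"number"}},"required":["moves"]}

```bash
mkdir -p pics; ls
python3 - <<'E'
from plant import env, viewer
import cv2
s=env.state(); print(s)
for n in ["scene","top","wrist"]:
    c=viewer.camera(n); cv2.imwrite(f"pics/{n}0.png",c["img"][:,:,::-1])
    print(n,{k:v for k,v in c.items() if k!="img"})
E
```

```text
pics
{'t': 0.0, 'q': array([-1.30099015,  0.46840392, -0.01160796,  1.60361845,  0.00602795,
        1.07136275, -0.05627844]), 'dq': array([ 0.00103376, -0.00143676, -0.001375  ,  0.0006593 , -0.00142072,
       -0.00062424,  0.00172472]), 'joint_efforts': array([-9.76370793e-04, -5.20579934e+01, -1.29095139e-02, -2.43750858e+01,
       -5.67018776e-02,  1.71543192e-02,  1.59420483e-04]), 'ee_pos': array([199.99524874, 618.21416928, 403.72483565]), 'orientation': array([ 1.55778224e-01,  9.87791664e-01, -8.76804335e-04, -6.49263110e-05]), 'ft_force': array([-0.17904614, -0.07311659, -0.41692196]), 'wrist_torque': array([-0.01788394,  0.0182361 , -0.05045143]), 'grip_width': 91.69018338820881}
scene {'camera_matrix': array([[439.72182662,   0.        , 259.05751438],
       [  0.        , 439.72182662, 186.53012265],
       [  0.        ,   0.        ,   1.        ]]), 'eye': array([-532.75665409, -574.81960886,  610.40907457]), 'attitude': array([ 0.73826808, -0.41509825,  0.25405015, -0.46702484])}
top {'camera_matrix': array([[456.58606497,   0.        , 250.08060805],
       [  0.        , 456.58606497, 187.24277672],
       [  0.        ,   0.        ,   1.        ]]), 'eye': array([ 208.75093618,   39.30391161, 1749.98482415]), 'attitude': array([ 0.7111303 , -0.69890141,  0.05549972, -0.05244319])}
wrist {'camera_matrix': array([[326.16948978,   0.        , 254.47025178],
       [  0.        , 326.16948978, 188.95228999],
       [  0.        ,   0.        ,   1.        ]]), 'mount': array([[ 8.41802676e-05, -9.68177459e-01, -2.50264661e-01,
         6.99694334e+01],
       [ 9.99999930e-01,  1.72891113e-04, -3.32484086e-04,
        -1.11280782e+00],
       [ 3.65172134e-04, -2.50264615e-01,  9.68177406e-01,
         1.97952980e+01],
       [ 0.00000000e+00,  0.00000000e+00,  0.00000000e+00,
         1.00000000e+00]])}
```

View pics/scene0.png

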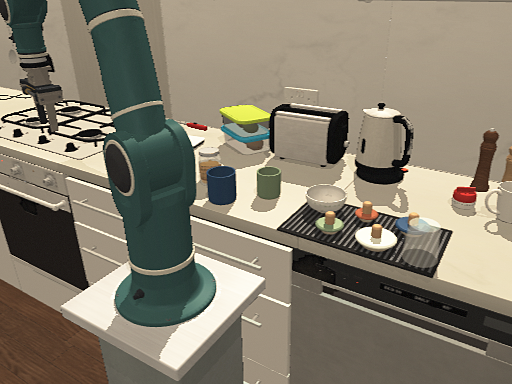

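View pics/top0.png

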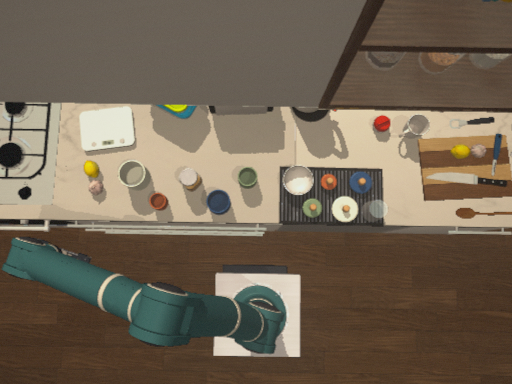

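View pics/wrist0.png

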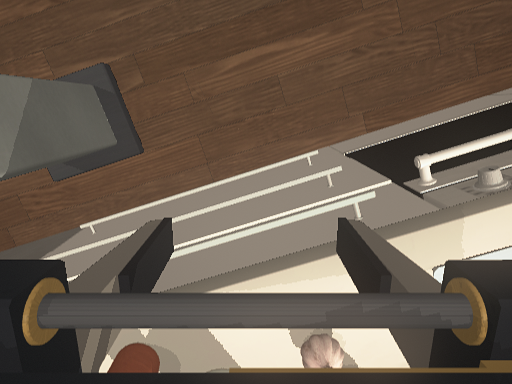

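```bash
cat > h.py <<'E'
from plant import env, viewer
import numpy as np, cv2
from scipy.spatial.transform import Rotation as R
def cam(n):
    if n=="wrist":
        s=env.state(); c=viewer.camera(n)
        T=np.eye(4);T[:3,:3]=R.from_quat(s["orientation"]).as_matrix();T[:3,3]=s["ee_pos"]
        M=T@c["mount"]; return c["img"],c["camera_matrix"],M[:3,3],M[:3,:3]
    c=viewer.camera(n); return c["img"],c["camera_matrix"],c["eye"],R.from_quat(c["attitude"]).as_matrix()
def back(K,e,A,u,v,z):
    d=A@np.linalg.inv(K)@np.array([u,v,1.]); return e+d*(z-e[2])/d[2]
def proj(K,e,A,p):
    q=K@(A.T@(np.asarray(p,float)-e)); return q[:2]/q[2]
E
python3 - <<'E'
import cv2
im=cv2.imread("pics/top0.png")
cv2.imwrite("pics/topL.png",cv2.resize(im[145:230,110:270],None,fx=5,fy=5,interpolation=cv2.INTER_CUBIC))
cv2.imwrite("pics/topR.png",cv2.resize(im[155:235,270:400],None,fx=6,fy=6,interpolation=cv2.INTER_CUBIC))
from h import *
_,K,e,A=cam("top")
print(A)
for p in [(0,0,0),(500,0,0),(500,300,0)]: print(p,proj(K,e,A,p))
E
```

```text
[[ 0.01691319 -0.98819878  0.15224031]
 [-0.99984111 -0.01757305 -0.00298978]
 [ 0.00562982 -0.15216556 -0.98833898]]
(0, 0, 0) [257.0493823  314.50850498]
(500, 0, 0) [258.9268529 181.8807348]
(500, 300, 0) [181.69311754 180.52049558]
```

View pics/topL.png

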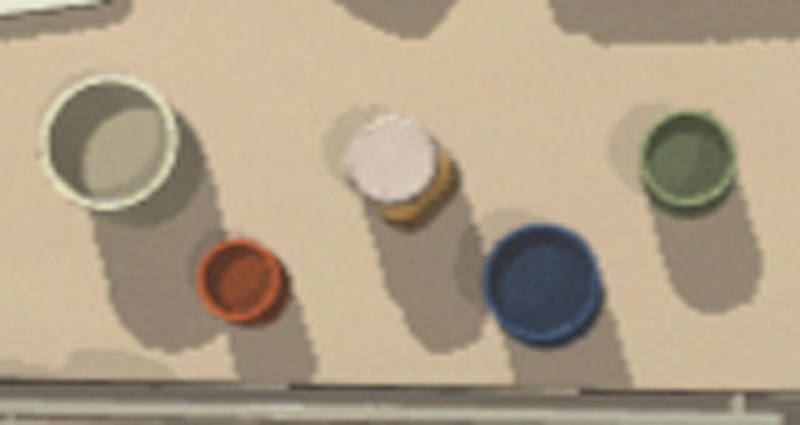

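View pics/topR.png

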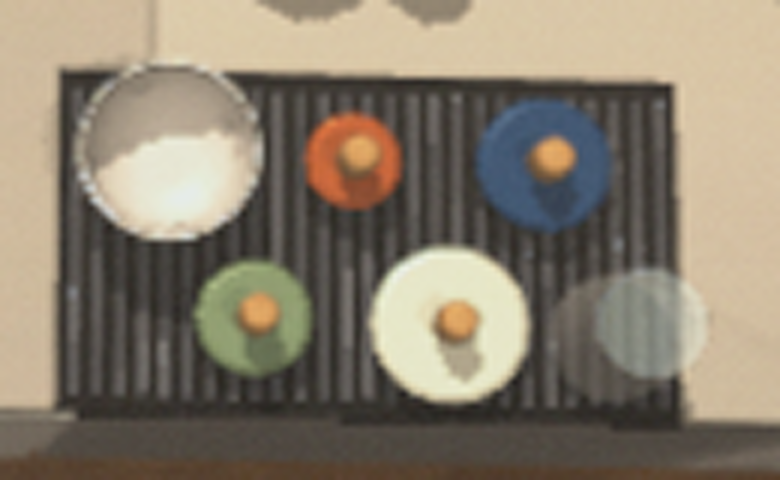

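```bash
cat > m.py <<'E'
from h import *
_,K,e,A=cam("top")
L=lambda u,v:((u+.5)/5-.5+110,(v+.5)/5-.5+145)
Rr=lambda u,v:((u+.5)/6-.5+270,(v+.5)/6-.5+155)
def rep(n,f,z,l,r,t,b):
    c=back(K,e,A,*f((l+r)/2,(t+b)/2),z)
    y=back(K,e,A,*f(l,(t+b)/2),z)-back(K,e,A,*f(r,(t+b)/2),z)
    x=back(K,e,A,*f((l+r)/2,t),z)-back(K,e,A,*f((l+r)/2,b),z)
    print(n,c.round(1),"diam",y[1].round(1),x[0].round(1))
rep("canL",L,105,41,179,75,211)
rep("canM",L,92,484,602,224,345)
rep("canS",L,80,640,736,110,206)
rep("canT",L,68,197,287,238,325)
rep("jar",L,110,347,437,114,202)
for n,a,k in [("lidL",(371,528,246,404),(436,478,300,341)),("lidM",(477,610,98,232),(532,575,135,178)),("lidS",(196,311,261,377),(239,281,292,333)),("lidT",(306,402,113,210),(340,381,132,174))]:
    rep(n,Rr,29,*a); rep(n+" knob",Rr,59,*k)
rep("bowl",Rr,57,78,263,63,241)
rep("glass",Rr,130,597,706,268,378)
E
python3 m.py
```

```text
canL [506.4 468.5 105. ] diam 100.8 101.0
canM [409.4 149.9  92. ] diam 86.2 89.0
canS [507.3  45.7  80. ] diam 71.3 72.4
canT [410.6 374.5  68. ] diam 66.6 64.9
jar [498.1 261.3 110. ] diam 65.5 65.1
lidL [ 397.7 -325.2   29. ] diam 99.3 100.3
lidL knob [ 397.3 -323.5   59. ] diam 26.1 25.6
lidM [ 501.3 -386.7   29. ] diam 84.9 86.6
lidM knob [ 501.7 -385.6   59. ] diam 27.0 27.3
lidS [ 399.4 -201.3   29. ] diam 72.7 73.7
lidS knob [ 400.2 -201.1   59. ] diam 26.1 25.6
lidT [ 501.4 -265.7   29. ] diam 61.2 62.7
lidT knob [ 501.8 -264.6   59. ] diam 25.7 26.7
bowl [ 500.6 -145.7   57. ] diam 116.1 113.3
glass [ 389.9 -424.1  130. ] diam 65.0 65.8
```

Request:
arm_command(moves="0.05 0.28 -0.468 0.05 0.31;0.05 0.28 -0.468 0.05 0.31;0.05 0.28 -0.468 0.05 0.31;0.05 0.28 -0.468 0.05 0.31;0.05 0.28 -0.468 0.05 0.31;0.05 0.28 -0.468 0.05 0.31;0.05 0.28 -0.468 0.05 0.31;0.05 0.28 -0.468 0.05 0.31;0.05 0.28 -0.468 0.05 0.31;0.05 0.28 -0.468 0.05 0.31;0.05 0.28 -0.468 0.05 0.31;0.05 0.28 -0.468 0.05 0.31;0.05 0.28 -0.468 0.05 0.31;0.05 0.28 -0.468 0.05 0.31;0.05 0.28 -0.468 0.05 0.31", newtons=25)

```text
t: 1.5
ee_pos: [481.2, 147.4, 454.6]
orientation: [0.005, 1.0, -0.001, 0.001]
ft_force: [0.2, 0.4, 0.5]
grip_width: 50.0
```

Run:
```python
import cv2
im=cv2.imread("pics/scene0.png")
cv2.imwrite("pics/sceneR.png",cv2.resize(im[170:280,270:470],None,fx=4,fy=4,interpolation=cv2.INTER_CUBIC))
from h import *
s=env.state();print(s["q"].round(2),s["t"])
_,K,e,A=cam("scene")
for h in (0,6,80,100,120,140):
    print(h,[(proj(K,e,A,(390+dx,-415,h))-[270,170])*4 for dx in(0,)])
```

```text
[-0.55  0.16  0.21  1.91 -0.04  1.07  1.24] 1.5
0 [array([557.46644683, 348.75692868])]
6 [array([558.84215197, 340.35348763])]
80 [array([576.39281051, 233.1459768 ])]
100 [array([581.32961149, 202.98972125])]
120 [array([586.35280586, 172.305735  ])]
140 [array([591.46468147, 141.08004293])]
```

View pics/sceneR.png

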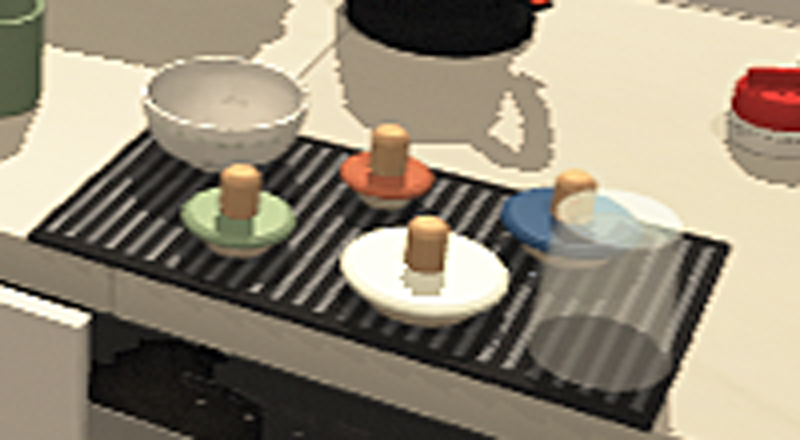

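Request:
arm_command(moves="0.05 -0.081 -0.348 -0.1 0;0.05 -0.081 -0.348 -0.1 0;0.05 -0.081 -0.348 -0.1 0;0.05 -0.081 -0.348 -0.1 0;0.05 -0.081 -0.348 -0.1 0;0.05 -0.081 -0.348 -0.1 0;0.05 -0.081 -0.348 -0.1 0;0.05 -0.081 -0.348 -0.1 0;0.05 -0.081 -0.348 -0.1 0;0.05 -0.081 -0.348 -0.1 0;0.05 -0.081 -0.348 -0.155 0;0.05 -0.081 -0.348 -0.155 0;0.05 -0.081 -0.348 -0.155 0")

```text
t: 2.63
ee_pos: [398.7, -195.8, 296.5]
orientation: [0.001, 1.0, 0.001, -0.003]
ft_force: [-0.4, 0.0, 0.0]
grip_width: 50.0
```

```bash
cat > w.py <<'E'
import sys
from h import *
im,K,e,A=cam("wrist"); cv2.imwrite(f"pics/{sys.argv[1]}.png",im[:,:,::-1])
np.savez(f"pics/{sys.argv[1]}.npz",K=K,e=e,A=A)
s=env.state();print(s["ee_pos"].round(1),s["t"],s["q"].round(2))
for a in sys.argv[2:]:
    p=eval(a); print(p,proj(K,e,A,p).round(1))
E
python3 w.py w1 "(400,-201,59)" "(500,-146,57)"
```

```text
[ 399.4 -196.3  298.1] 2.6833 [-0.02  0.3   0.46  2.2  -0.21  0.69  2.16]
(400, -201, 59) [248.1 212.1]
(500, -146, 57) [319.3 332.7]
```

View pics/w1.png

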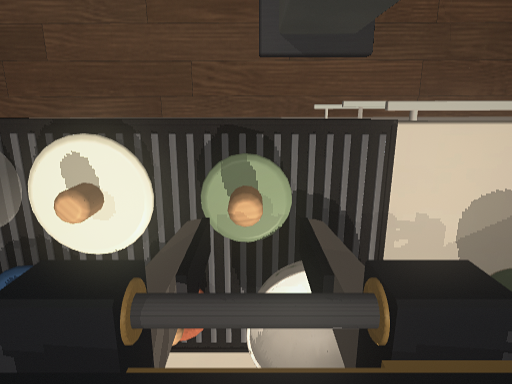

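Request:
arm_command(moves="0.05 0.001 -0.006 0 0;0.05 0.001 -0.006 -0.03 0;0.05 0.001 -0.006 -0.055 0;0.05 0.001 -0.006 -0.07 0;0.05 0.001 -0.006 -0.076 0;0.05 0.001 -0.006 -0.076 0;0.02 0.001 -0.006 -0.076 0;0.01 0.001 -0.006 -0.076 0;0.01 0.001 -0.006 -0.076 0;0.01 0.001 -0.006 -0.076 0;0.01 0.001 -0.006 -0.076 0;0.01 0.001 -0.006 -0.076 0;0.01 0.001 -0.006 -0.076 0", newtons=25)

```text
t: 3.77
ee_pos: [400.8, -202.4, 223.0]
orientation: [0.001, 1.0, 0.0, -0.001]
ft_force: [-0.2, 0.6, 7.5]
grip_width: 25.0
```

Request:
arm_command(moves="0.01 0 0 0.02 0;0.01 0 0 0.05 0;0.01 0 0 0.085 0;0.01 0 0 0.12 0;0.01 0.01 0.02 0.14 0;0.01 0.025 0.05 0.15 0;0.01 0.04 0.08 0.15 0;0.01 0.055 0.12 0.15 0;0.01 0.07 0.16 0.15 0;0.01 0.085 0.195 0.15 0;0.01 0.1 0.225 0.14 0;0.01 0.105 0.24 0.12 0;0.01 0.107 0.248 0.11 0;0.01 0.107 0.248 0.105 0;0.01 0.107 0.248 0.105 0;0.01 0.107 0.248 0.105 0")

```text
t: 5.1
ee_pos: [507.5, 43.8, 328.2]
orientation: [0.003, 1.0, 0.0, -0.001]
ft_force: [0.3, 0.5, -0.7]
grip_width: 25.1
```

```bash
python3 w.py w2 "(507.3,45.7,80)"
python3 - <<'E'
from h import *
im,K,e,A=cam("scene")
cv2.imwrite("pics/s2.png",cv2.resize(im[130:260,170:330,::-1],None,fx=4,fy=4,interpolation=cv2.INTER_CUBIC))
E
```

```text
[507.7  43.7 328.6] 5.15 [-0.44  0.34  0.34  2.03 -0.16  0.8   1.56]
(507.3, 45.7, 80) [258.7 204.4]
```

View pics/w2.png

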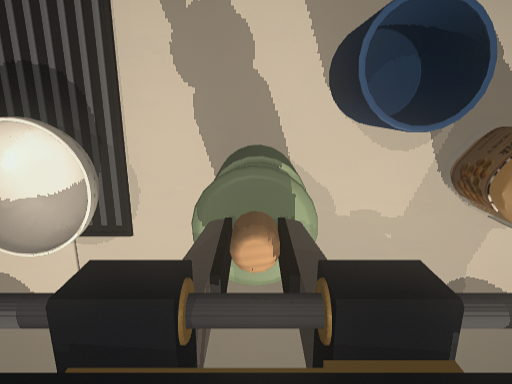

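View pics/s2.png

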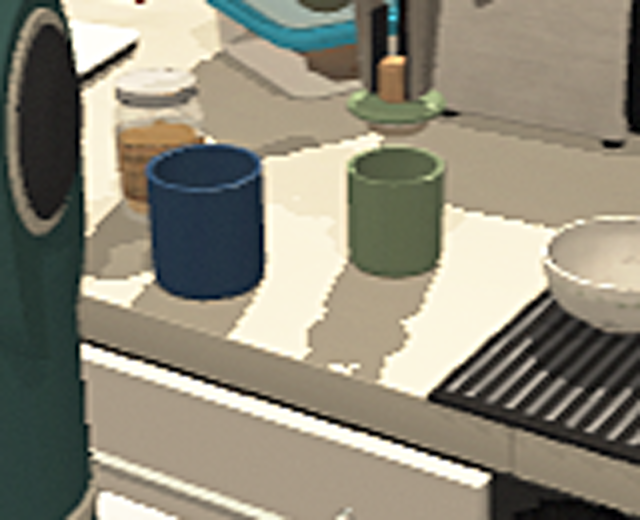

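Request:
arm_command(moves="0.01 0 0.002 -0.01 0;0.01 0 0.002 -0.02 0;0.01 0 0.002 -0.03 0;0.01 0 0.002 -0.037 0;0.01 0 0.002 -0.042 0;0.01 0 0.002 -0.046 0;0.01 0 0.002 -0.047 0;0.01 0 0.002 -0.048 0;0.01 0 0.002 -0.048 0")

```text
t: 5.95
ee_pos: [507.9, 45.8, 281.1]
orientation: [0.003, 1.0, 0.001, -0.0]
ft_force: [-0.5, 0.0, -1.3]
grip_width: 24.9
```

Request:
arm_command(moves="0.01 0 0 -0.001 0;0.05 0 0 -0.001 0;0.05 0 0 -0.001 0;0.05 0 0 -0.001 0;0.05 0 0 0.02 0;0.05 0 0 0.05 0;0.05 0 0 0.08 0;0.05 0 0 0.09 0;0.05 0 0 0.09 0")

```text
t: 6.7
ee_pos: [508.8, 45.9, 373.7]
orientation: [0.003, 1.0, 0.001, 0.003]
ft_force: [0.1, 0.0, -0.4]
grip_width: 50.0
```

```bash
python3 w.py w3 "(507.3,45.7,117)" "(507.3,45.7,80)"
python3 - <<'E'
from h import *
im,K,e,A=cam("scene")
cv2.imwrite("pics/s3.png",cv2.resize(im[130:260,170:330,::-1],None,fx=4,fy=4,interpolation=cv2.INTER_CUBIC))
E
```

```text
[508.1  46.  371.8] 6.75 [-0.46  0.27  0.36  1.99 -0.12  0.89  1.53]
(507.3, 45.7, 117) [254.9 197. ]
(507.3, 45.7, 80) [254.7 185.1]
```

View pics/w3.png

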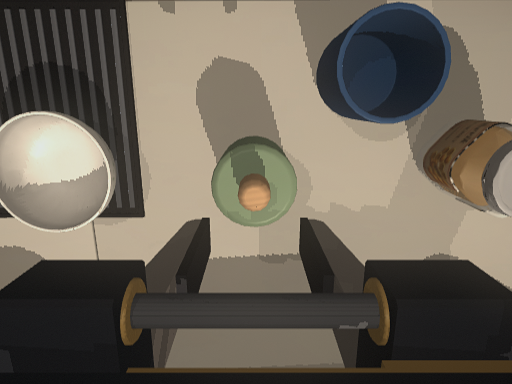

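View pics/s3.png

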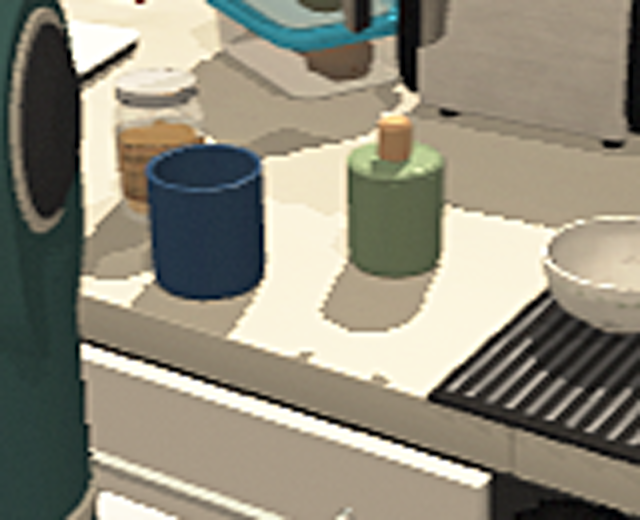

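Request:
arm_command(moves="0.05 -0.0065 -0.311 -0.06 0;0.05 -0.0065 -0.311 -0.06 0;0.05 -0.0065 -0.311 -0.06 0;0.05 -0.0065 -0.311 -0.06 0;0.05 -0.0065 -0.311 -0.06 0;0.05 -0.0065 -0.311 -0.06 0;0.05 -0.0065 -0.311 -0.06 0;0.05 -0.0065 -0.311 -0.06 0;0.05 -0.0065 -0.311 -0.06 0;0.05 -0.0065 -0.311 -0.06 0;0.05 -0.0065 -0.311 -0.06 0;0.05 -0.0065 -0.311 -0.06 0")

```text
t: 7.8
ee_pos: [501.4, -263.3, 309.8]
orientation: [0.001, 1.0, 0.001, -0.001]
ft_force: [0.0, 0.3, 0.2]
grip_width: 50.0
```

```bash
python3 w.py w4 "(501.6,-265,59)"
```

```text
[ 501.5 -263.3  310.1] 7.85 [ 0.09  0.46  0.43  1.91 -0.26  0.82  2.22]
(501.6, -265, 59) [252.9 203.9]
```

View pics/w4.png

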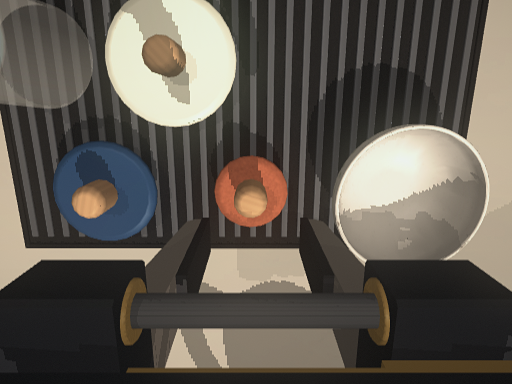

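Request:
arm_command(moves="0.05 0 -0.003 -0.03 0;0.05 0 -0.003 -0.06 0;0.05 0 -0.003 -0.08 0;0.05 0 -0.003 -0.088 0;0.05 0 -0.003 -0.088 0;0.05 0 -0.003 -0.088 0;0.02 0 -0.003 -0.088 0;0.01 0 -0.003 -0.088 0;0.01 0 -0.003 -0.088 0;0.01 0 -0.003 -0.088 0;0.01 0 -0.003 -0.088 0;0.01 0 -0.003 -0.088 0")

```text
t: 8.85
ee_pos: [501.9, -266.3, 222.9]
orientation: [0.001, 1.0, 0.001, -0.0]
ft_force: [-1.0, 0.2, 6.2]
grip_width: 25.4
```

Request:
arm_command(moves="0.01 0 0 0.02 0;0.01 0 0 0.05 0;0.01 0 0 0.085 0;0.01 0 0 0.12 0;0.01 -0.001 0.01 0.14 0;0.01 -0.005 0.03 0.15 0;0.01 -0.009 0.06 0.15 0;0.01 -0.013 0.095 0.15 0;0.01 -0.018 0.13 0.15 0;0.01 -0.023 0.165 0.15 0;0.01 -0.028 0.2 0.15 0;0.01 -0.033 0.235 0.15 0;0.01 -0.038 0.27 0.15 0;0.01 -0.043 0.305 0.15 0;0.01 -0.048 0.34 0.15 0;0.01 -0.053 0.375 0.15 0;0.01 -0.058 0.41 0.15 0;0.01 -0.063 0.445 0.15 0;0.01 -0.068 0.475 0.15 0;0.01 -0.072 0.5 0.15 0")

```text
t: 10.52
ee_pos: [428.8, 236.0, 372.8]
orientation: [0.0, 1.0, 0.001, -0.0]
ft_force: [0.8, 0.2, -0.3]
grip_width: 25.0
```

Now at (428.8, 236, 372.8); goal (410.6, 374.5, 330).

Request:
arm_command(moves="0.01 -0.004 0.03 0 0;0.01 -0.009 0.065 0 0;0.01 -0.013 0.1 0 0;0.01 -0.016 0.125 -0.01 0;0.01 -0.018 0.136 -0.03 0;0.01 -0.018 0.1385 -0.043 0;0.01 -0.018 0.1385 -0.043 0;0.01 -0.018 0.1385 -0.043 0")

```text
t: 11.18
ee_pos: [410.7, 374.1, 329.1]
orientation: [0.0, 1.0, 0.0, -0.001]
ft_force: [0.7, -0.3, -0.2]
grip_width: 24.9
```

```bash
python3 w.py w5 "(410.6,374.5,68)"
python3 - <<'E'
from h import *
im,K,e,A=cam("top")
cv2.imwrite("pics/t5.png",cv2.resize(im[145:230,110:270,::-1],None,fx=5,fy=5,interpolation=cv2.INTER_CUBIC))
E
```

```text
[411.2 373.9 330.1] 11.2333 [-0.9   0.4   0.13  1.91 -0.07  0.84  0.84]
(410.6, 374.5, 68) [256.4 199.4]
```

View pics/w5.png

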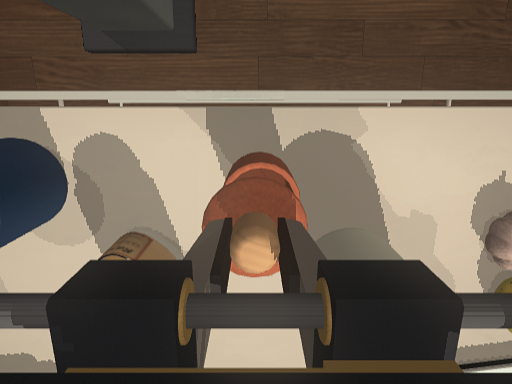

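View pics/t5.png

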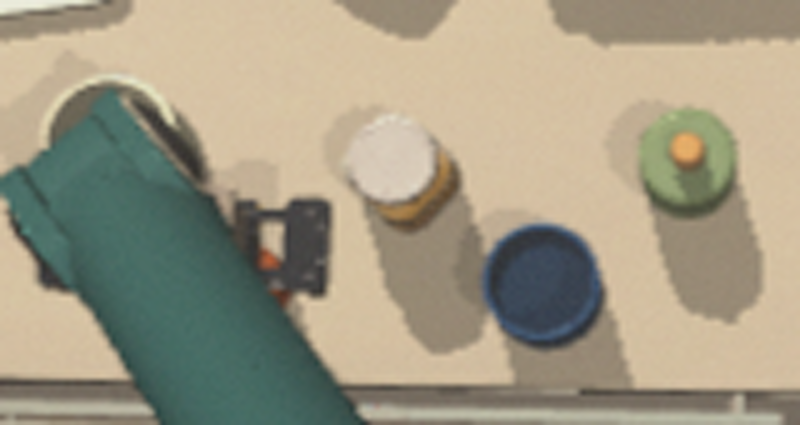

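Run:
```python
from h import *
im=cv2.imread("pics/w5.png")
d=np.load("pics/w5.npz");K,e,A=d["K"],d["e"],d["A"]
o=cv2.resize(im[130:290,180:330],None,fx=4,fy=4,interpolation=cv2.INTER_CUBIC)
for (cx,cy),col in [((410.6,374.5),(0,255,0)),((410.6,378),(255,255,0))]:
    for a in np.linspace(0,6.28,90):
        for r,z in((31,68),):
            p=(proj(K,e,A,(cx+r*np.cos(a),cy+r*np.sin(a),z))-[180,130]+.5)*4-.5
            cv2.circle(o,tuple(int(v) for v in p),1,col,-1)
cv2.imwrite("pics/w5z.png",o[:420])
```

```text
(no output)
```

View pics/w5z.png

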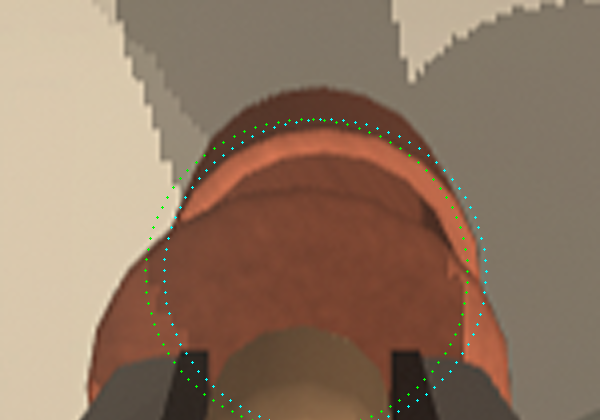

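Request:
arm_command(moves="0.01 0.001 0.003 -0.015 0;0.01 0.001 0.003 -0.03 0;0.01 0.001 0.003 -0.04 0;0.01 0.001 0.003 -0.048 0;0.01 0.001 0.003 -0.053 0;0.01 0.001 0.003 -0.057 0;0.01 0.001 0.003 -0.06 0;0.01 0.001 0.003 -0.062 0;0.01 0.001 0.003 -0.062 0")

```text
t: 12.03
ee_pos: [412.7, 377.0, 269.1]
orientation: [0.001, 1.0, 0.002, 0.0]
ft_force: [0.0, 0.5, -1.5]
grip_width: 25.2
```

Request:
arm_command(moves="0.01 0 0 -0.002 0;0.05 0 0 -0.002 0;0.05 0 0 -0.002 0;0.05 0 0 -0.002 0;0.05 0 0 0.02 0;0.05 0 0 0.05 0;0.05 0 0 0.08 0;0.05 0 0 0.105 0;0.05 0 0 0.11 0;0.05 0 0 0.11 0")

```text
t: 12.87
ee_pos: [413.0, 377.4, 380.9]
orientation: [0.001, 1.0, 0.003, 0.002]
ft_force: [-0.1, -0.8, -0.6]
grip_width: 50.3
```

```bash
python3 w.py w6 "(412.5,377,105)" "(412.5,377,68)"
```

```text
[412.6 377.  379.2] 12.9167 [-0.91  0.34  0.14  1.86 -0.06  0.94  0.82]
(412.5, 377, 105) [253.2 192.1]
(412.5, 377, 68) [253.1 181.6]
```

View pics/w6.png

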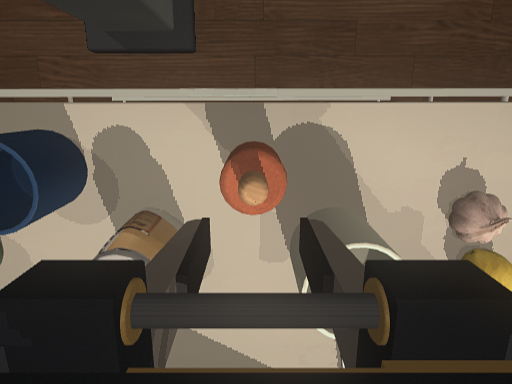

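Request:
arm_command(moves="0.05 0.037 -0.377 0 0;0.05 0.037 -0.377 0 0;0.05 0.037 -0.377 0 0;0.05 0.037 -0.377 0 0;0.05 0.037 -0.377 0 0;0.05 0.037 -0.377 0 0;0.05 0.037 -0.377 0 0;0.05 0.037 -0.377 0 0;0.05 0.037 -0.377 0 0;0.05 -0.014 -0.703 -0.06 0;0.05 -0.014 -0.703 -0.06 0;0.05 -0.014 -0.703 -0.06 0;0.05 -0.014 -0.703 -0.06 0;0.05 -0.014 -0.703 -0.06 0;0.05 -0.014 -0.703 -0.06 0;0.05 -0.014 -0.703 -0.06 0;0.05 -0.014 -0.703 -0.06 0;0.05 -0.014 -0.703 -0.06 0;0.05 -0.014 -0.703 -0.06 0;0.05 -0.014 -0.703 -0.06 0")

```text
t: 14.58
ee_pos: [398.1, -325.3, 317.7]
orientation: [0.001, 1.0, 0.003, -0.001]
ft_force: [-0.6, 1.0, -0.7]
grip_width: 49.6
```

```bash
python3 w.py w7 "(398,-326,59)"
```

```text
[ 398.7 -324.5  318.1] 14.6333 [ 0.19  0.38  0.52  2.03 -0.27  0.8   2.44]
(398, -326, 59) [253.  200.3]
```

View pics/w7.png

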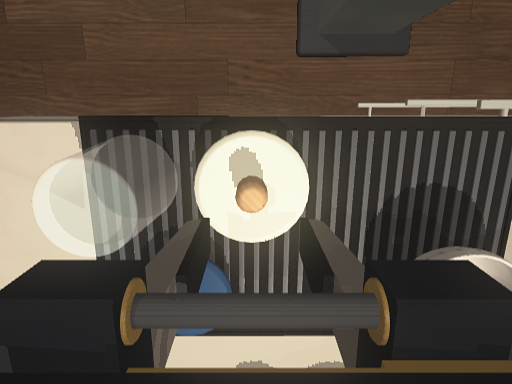

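```bash
python3 w.py w7b "(398,-326,59)" "(398,-326,29)"
python3 - <<'E'
from h import *
im=cv2.imread("pics/w7b.png")
d=np.load("pics/w7b.npz");K,e,A=d["K"],d["e"],d["A"]
o=cv2.resize(im[120:250,180:330],None,fx=4,fy=4,interpolation=cv2.INTER_CUBIC)
for (cx,cy),col in [((398,-326),(0,200,0)),((396,-327),(255,0,255))]:
    for a in np.linspace(0,6.28,90):
        for r,z in((50,25),(13,59)):
            p=(proj(K,e,A,(cx+r*np.cos(a),cy+r*np.sin(a),z))-[180,120]+.5)*4-.5
            cv2.circle(o,tuple(int(v) for v in p),1,col,-1)
cv2.imwrite("pics/w7z.png",o)
E
```

```text
[ 399.  -324.2  318.5] 14.6833 [ 0.19  0.38  0.52  2.03 -0.27  0.8   2.44]
(398, -326, 59) [251.9 199.1]
(398, -326, 29) [252.  189.3]
```

View pics/w7z.png

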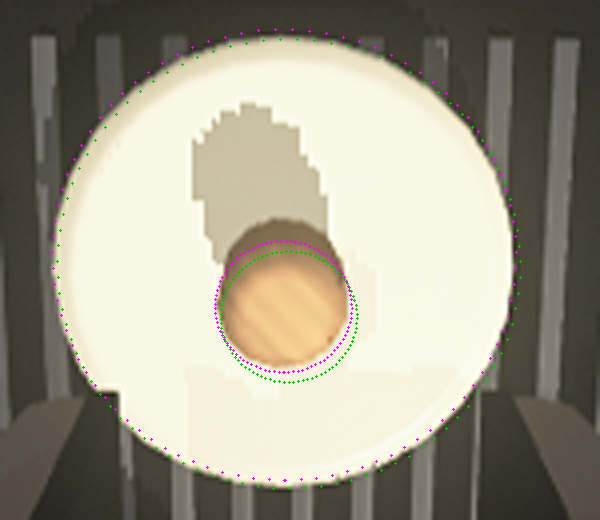

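Request:
arm_command(moves="0.05 -0.002 -0.003 -0.03 0;0.05 -0.002 -0.003 -0.06 0;0.05 -0.002 -0.003 -0.08 0;0.05 -0.002 -0.003 -0.092 0;0.05 -0.002 -0.003 -0.096 0;0.05 -0.002 -0.003 -0.096 0;0.05 -0.002 -0.003 -0.096 0;0.02 -0.002 -0.003 -0.096 0;0.01 -0.002 -0.003 -0.096 0;0.01 -0.002 -0.003 -0.096 0;0.01 -0.002 -0.003 -0.096 0;0.01 -0.002 -0.003 -0.096 0;0.01 -0.002 -0.003 -0.096 0", newtons=35)

```text
t: 15.77
ee_pos: [397.3, -327.3, 223.1]
orientation: [-0.0, 1.0, 0.003, 0.001]
ft_force: [-0.5, 0.7, 6.5]
grip_width: 25.0
```

Request:
arm_command(moves="0.01 0 0 0.02 0;0.01 0 0 0.05 0;0.01 0 0 0.085 0;0.01 0 0 0.12 0;0.01 0.003 0.01 0.145 0;0.01 0.008 0.03 0.155 0;0.01 0.015 0.06 0.155 0;0.01 0.023 0.09 0.155 0;0.01 0.032 0.125 0.155 0;0.01 0.041 0.16 0.155 0;0.01 0.05 0.195 0.155 0;0.01 0.059 0.23 0.155 0;0.01 0.068 0.265 0.155 0;0.01 0.077 0.3 0.155 0;0.01 0.084 0.335 0.155 0;0.01 0.087 0.37 0.155 0;0.01 0.089 0.405 0.155 0;0.01 0.091 0.44 0.155 0;0.01 0.093 0.475 0.155 0;0.01 0.095 0.51 0.155 0")

```text
t: 17.43
ee_pos: [491.8, 184.2, 377.8]
orientation: [-0.0, 1.0, 0.003, 0.0]
ft_force: [1.2, 0.1, -2.0]
grip_width: 24.5
```

Request:
arm_command(moves="0.01 0.002 0.035 0 0;0.01 0.004 0.07 0 0;0.01 0.006 0.105 0 0;0.01 0.008 0.14 0 0;0.01 0.01 0.175 0 0;0.01 0.012 0.21 0 0;0.01 0.014 0.24 0 0;0.01 0.015 0.265 0 0;0.01 0.0155 0.28 0 0;0.01 0.0155 0.287 -0.005 0;0.01 0.0155 0.287 -0.01 0;0.01 0.0155 0.287 -0.01 0;0.01 0.0155 0.287 -0.01 0")

```text
t: 18.52
ee_pos: [507.8, 469.4, 366.9]
orientation: [0.001, 1.0, 0.002, -0.0]
ft_force: [-0.3, -0.0, -1.1]
grip_width: 25.1
```

```bash
cat > ov.py <<'E'
import sys
from h import *
n=sys.argv[1]; circ=eval(sys.argv[2]) # list of (cx,cy,r,z)
im=cv2.imread(f"pics/{n}.png"); d=np.load(f"pics/{n}.npz");K,e,A=d["K"],d["e"],d["A"]
x0,y0,x1,y1=[int(v) for v in sys.argv[3].split(",")]
o=cv2.resize(im[y0:y1,x0:x1],None,fx=4,fy=4,interpolation=cv2.INTER_CUBIC)
cols=[(0,200,0),(255,0,255),(255,255,0)]
for i,(cx,cy,r,z) in enumerate(circ):
    for a in np.linspace(0,6.28,90):
        p=(proj(K,e,A,(cx+r*np.cos(a),cy+r*np.sin(a),z))-[x0,y0]+.5)*4-.5
        cv2.circle(o,tuple(int(v) for v in p),1,cols[i%3],-1)
cv2.imwrite(f"pics/{n}z.png",o)
E
python3 w.py w8; python3 ov.py w8 "[(507.5,471,50,105),(507.5,471,45,105)]" 160,110,350,250
```

```text
[508.  469.4 367.5] 18.5667 [-0.93  0.57  0.21  1.54 -0.13  1.04  0.87]
```

View pics/w8z.png

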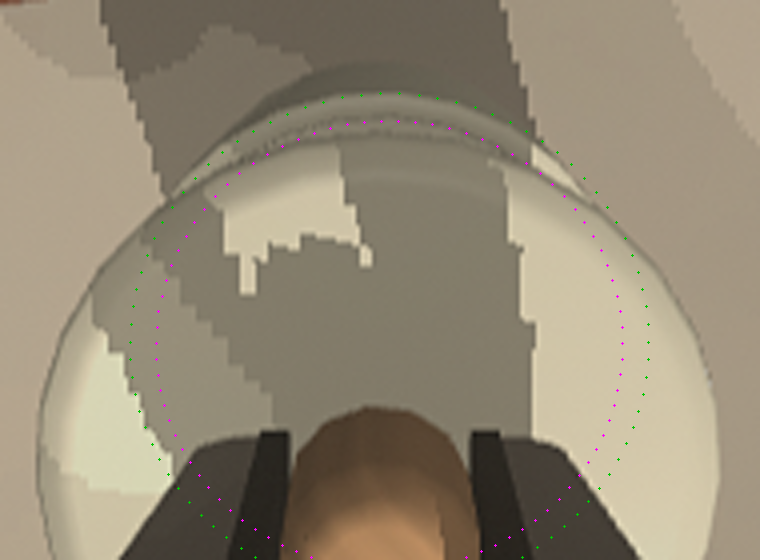

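Request:
arm_command(moves="0.01 0 0.001 -0.015 0;0.01 0 0.001 -0.03 0;0.01 0 0.001 -0.04 0;0.01 0 0.001 -0.048 0;0.01 0 0.001 -0.053 0;0.01 0 0.001 -0.057 0;0.01 0 0.001 -0.06 0;0.01 0 0.001 -0.062 0;0.01 0 0.001 -0.062 0")

```text
t: 19.32
ee_pos: [508.1, 470.5, 306.3]
orientation: [0.001, 1.0, 0.002, 0.0]
ft_force: [-1.0, -0.7, 2.1]
grip_width: 25.1
```

Request:
arm_command(moves="0.01 0 0 -0.002 0;0.05 0 0 -0.002 0;0.05 0 0 -0.002 0;0.05 0 0 -0.002 0;0.05 0 0 0.02 0;0.05 0 0 0.05 0;0.05 0 0 0.08 0;0.05 0 0 0.09 0;0.05 0 0 0.09 0")

```text
t: 20.07
ee_pos: [508.8, 471.0, 399.8]
orientation: [0.001, 1.0, 0.005, 0.003]
ft_force: [0.1, 1.8, 0.4]
grip_width: 49.9
```

```bash
python3 w.py w9; python3 ov.py w9 "[(508,470.5,50,112),(508,470.5,13,142)]" 160,110,350,250
```

```text
[508.3 470.7 397.2] 20.1167 [-0.94  0.55  0.21  1.51 -0.13  1.09  0.87]
```

View pics/w9z.png

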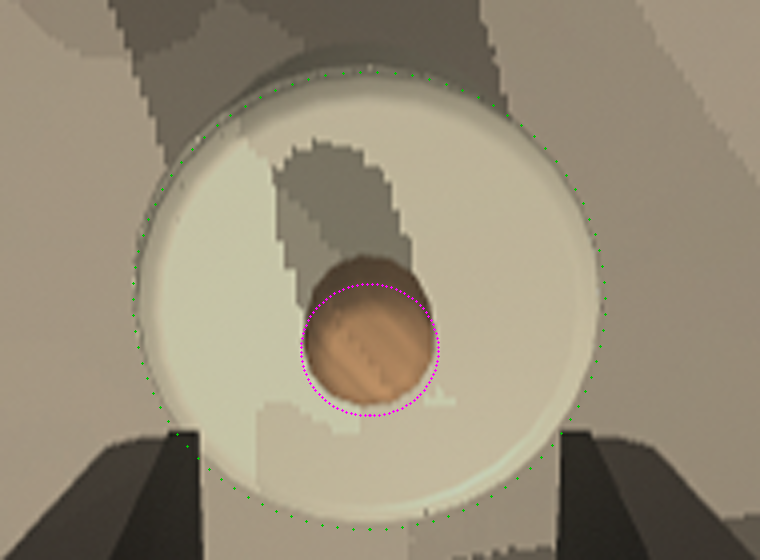

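Request:
arm_command(moves="0.05 -0.007 -0.43 0 0;0.05 -0.007 -0.43 0 0;0.05 -0.007 -0.43 0 0;0.05 -0.007 -0.43 0 0;0.05 -0.007 -0.43 0 0;0.05 -0.007 -0.43 0 0;0.05 -0.007 -0.43 0 0;0.05 -0.007 -0.43 0 0;0.05 -0.007 -0.43 0 0;0.05 -0.007 -0.859 -0.077 0;0.05 -0.007 -0.859 -0.077 0;0.05 -0.007 -0.859 -0.077 0;0.05 -0.007 -0.859 -0.077 0;0.05 -0.007 -0.859 -0.077 0;0.05 -0.007 -0.859 -0.077 0;0.05 -0.007 -0.859 -0.077 0;0.05 -0.007 -0.859 -0.077 0;0.05 -0.007 -0.859 -0.077 0;0.05 -0.007 -0.859 -0.077 0;0.05 -0.007 -0.859 -0.077 0")

```text
t: 21.78
ee_pos: [500.4, -358.5, 322.5]
orientation: [0.001, 1.0, 0.004, -0.0]
ft_force: [0.7, 0.2, 0.4]
grip_width: 50.0
```

Request:
arm_command(moves="0.05 0 0 0 0;0.05 0 0 0 0")

```text
t: 21.95
ee_pos: [498.1, -360.8, 319.3]
orientation: [0.004, 1.0, 0.004, -0.003]
ft_force: [-1.0, 0.9, 0.4]
grip_width: 50.2
```

```bash
python3 w.py w10; python3 ov.py w10 "[(501.5,-388.5,43.5,25),(501.5,-388.5,13,59)]" 140,110,340,250
```

```text
[ 499.2 -358.6  319.9] 22.0 [ 0.23  0.53  0.46  1.78 -0.3   0.9   2.39]
```

View pics/w10z.png

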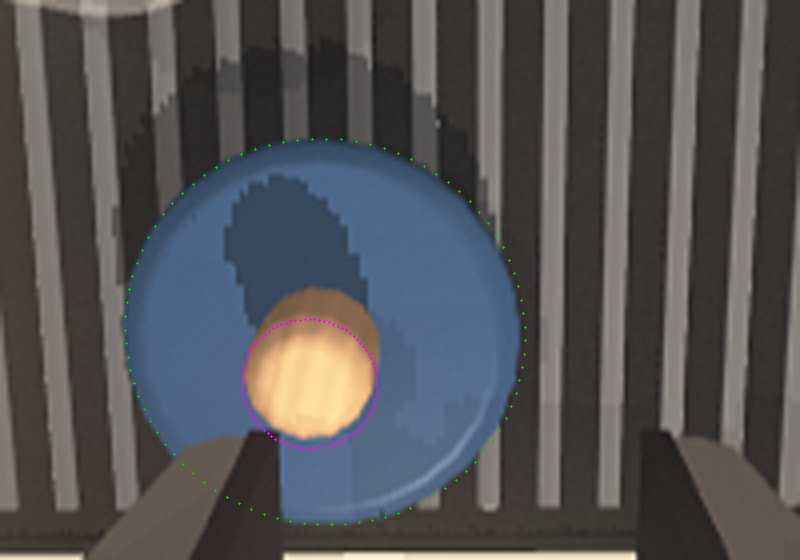

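View pics/w10.png

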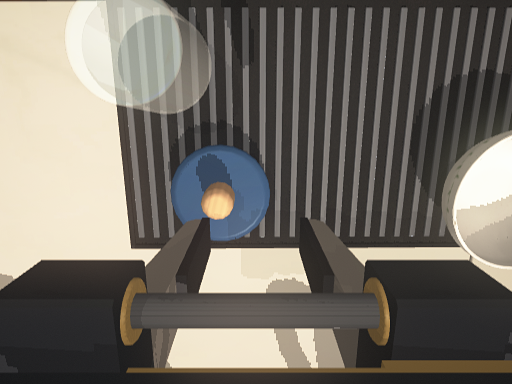

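Request:
arm_command(moves="0.05 0.0015 -0.03 0 0;0.05 0.0015 -0.03 0 0;0.05 0.0015 -0.03 -0.03 0;0.05 0.0015 -0.03 -0.06 0;0.05 0.0015 -0.03 -0.08 0;0.05 0.0015 -0.03 -0.093 0;0.05 0.0015 -0.03 -0.098 0;0.05 0.0015 -0.03 -0.098 0;0.05 0.0015 -0.03 -0.098 0;0.02 0.0015 -0.03 -0.098 0;0.01 0.0015 -0.03 -0.098 0;0.01 0.0015 -0.03 -0.098 0;0.01 0.0015 -0.03 -0.098 0;0.01 0.0015 -0.03 -0.098 0;0.01 0.0015 -0.03 -0.098 0")

```text
t: 23.25
ee_pos: [500.9, -388.8, 222.5]
orientation: [0.002, 1.0, 0.005, -0.002]
ft_force: [0.7, 0.6, 3.1]
grip_width: 25.1
```

Request:
arm_command(moves="0.01 0 0 0.02 0;0.01 0 0 0.05 0;0.01 0 0 0.085 0;0.01 0 0 0.12 0;0.01 -0.002 0.01 0.145 0;0.01 -0.005 0.03 0.155 0;0.01 -0.01 0.06 0.155 0;0.01 -0.016 0.095 0.155 0;0.01 -0.022 0.13 0.155 0;0.01 -0.028 0.165 0.155 0;0.01 -0.034 0.2 0.155 0;0.01 -0.04 0.235 0.155 0;0.01 -0.046 0.27 0.155 0;0.01 -0.052 0.305 0.155 0;0.01 -0.058 0.34 0.155 0;0.01 -0.064 0.375 0.155 0;0.01 -0.07 0.41 0.155 0;0.01 -0.076 0.445 0.155 0;0.01 -0.081 0.475 0.155 0;0.01 -0.085 0.5 0.155 0")

```text
t: 24.92
ee_pos: [414.9, 113.4, 377.5]
orientation: [0.001, 1.0, 0.005, -0.002]
ft_force: [1.5, -0.3, -0.5]
grip_width: 25.1
```

Request:
arm_command(moves="0.01 -0.004 0.025 0 0;0.01 -0.005 0.035 -0.01 0;0.01 -0.006 0.04 -0.02 0;0.01 -0.006 0.04 -0.025 0;0.01 -0.006 0.04 -0.025 0;0.01 -0.006 0.04 -0.025 0")

```text
t: 25.42
ee_pos: [409.0, 151.9, 351.8]
orientation: [0.002, 1.0, 0.004, -0.003]
ft_force: [0.9, -0.8, -2.3]
grip_width: 25.0
```

```bash
python3 w.py w11; python3 ov.py w11 "[(410,151,43.5,92),(410,151,38.5,92)]" 160,110,350,250
```

```text
[409.2 152.  352.2] 25.4667 [-0.61  0.18  0.2   2.16 -0.06  0.81  1.2 ]
```

View pics/w11z.png

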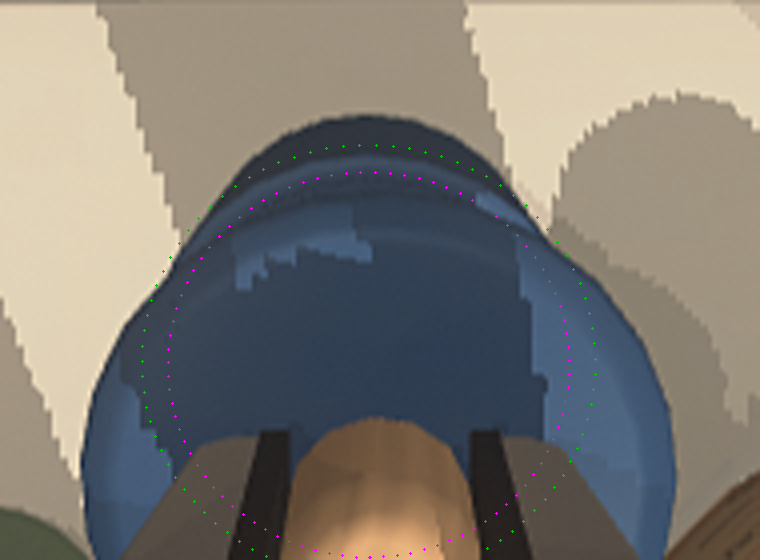

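Request:
arm_command(moves="0.01 0.002 -0.0005 -0.015 0;0.01 0.002 -0.0005 -0.03 0;0.01 0.002 -0.0005 -0.04 0;0.01 0.002 -0.0005 -0.048 0;0.01 0.002 -0.0005 -0.053 0;0.01 0.002 -0.0005 -0.057 0;0.01 0.002 -0.0005 -0.059 0;0.01 0.002 -0.0005 -0.06 0;0.01 0.002 -0.0005 -0.06 0")

```text
t: 26.22
ee_pos: [411.4, 151.6, 292.6]
orientation: [0.002, 1.0, 0.005, -0.002]
ft_force: [-0.6, -0.4, -0.1]
grip_width: 25.2
```

Request:
arm_command(moves="0.01 0 0 -0.002 0;0.05 0 0 -0.002 0;0.05 0 0 -0.002 0;0.05 0 0 -0.002 0;0.05 0 0 0.02 0;0.05 0 0 0.05 0;0.05 0 0 0.08 0;0.05 0 0 0.09 0;0.05 0 0 0.09 0")

```text
t: 26.97
ee_pos: [412.1, 151.9, 384.9]
orientation: [0.002, 1.0, 0.006, 0.0]
ft_force: [0.3, -0.1, -0.4]
grip_width: 49.9
```

```bash
python3 w.py w12; python3 ov.py w12 "[(411.5,151.5,43.5,99),(411.5,151.5,13,129)]" 160,110,350,250
```

```text
[411.4 151.7 383.1] 27.0167 [-0.62  0.13  0.21  2.13 -0.05  0.88  1.19]
```

View pics/w12z.png

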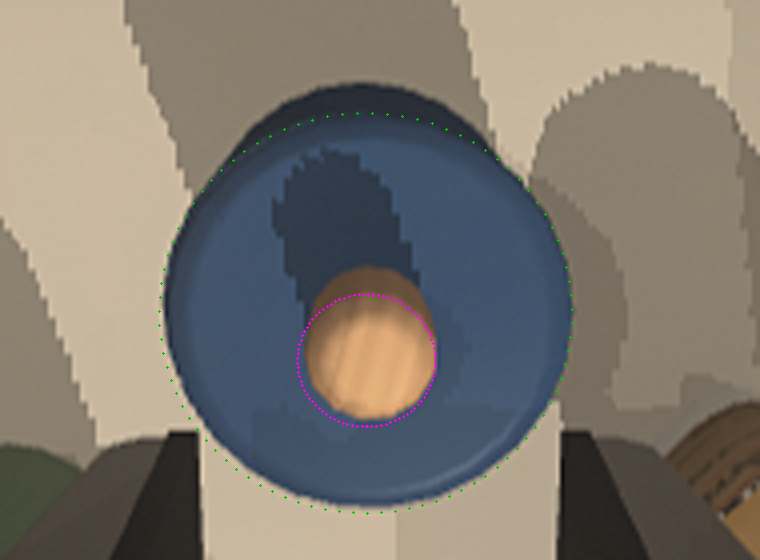

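Request:
arm_command(moves="0.05 0.04 -0.3 0.03 0;0.05 0.04 -0.3 0.03 0;0.05 0.04 -0.3 0.03 0;0.05 0.04 -0.3 0.03 0;0.05 0.04 -0.3 0.03 0;0.05 0.04 -0.3 0.03 0;0.05 0.04 -0.3 0.03 0;0.05 0.04 -0.3 0.03 0;0.05 0.04 -0.3 0.03 0;0.05 0.04 -0.3 0.03 0;0.05 0.04 -0.3 0.03 0")

```text
t: 27.93
ee_pos: [451.2, -146.9, 411.6]
orientation: [0.001, 1.0, 0.006, -0.003]
ft_force: [-0.6, -0.2, -0.4]
grip_width: 49.8
```

Run:
```python
from h import *
im,K,e,A=cam("top")
a=cv2.resize(im[145:230,110:270,::-1],None,fx=5,fy=5,interpolation=cv2.INTER_CUBIC)
cv2.imwrite("pics/t13.png",a)
im,K,e,A=cam("scene")
cv2.imwrite("pics/s13.png",cv2.resize(im[100:260,130:330,::-1],None,fx=4,fy=3.7,interpolation=cv2.INTER_CUBIC))
```

```text
(no output)
```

View pics/t13.png

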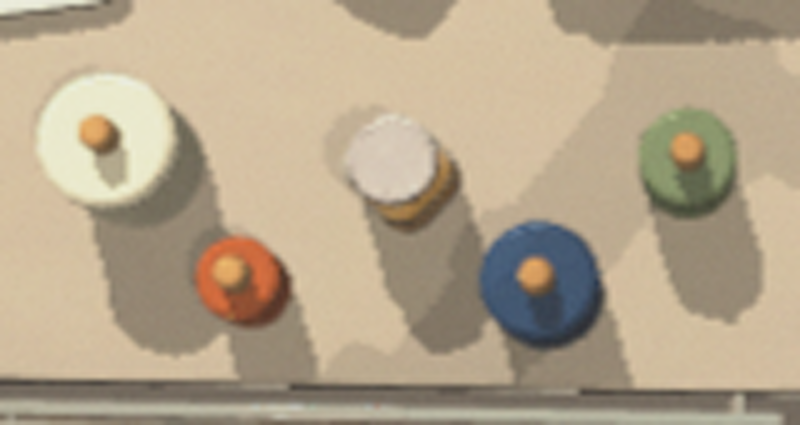

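View pics/s13.png

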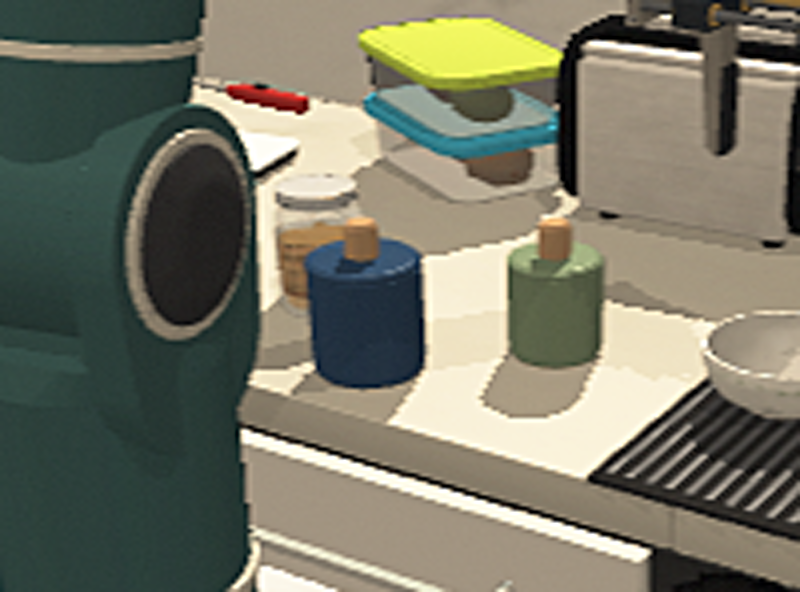

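Run:
```python
from h import *
_,K,e,A=cam("top")
L=lambda u,v:((u+.5)/5-.5+110,(v+.5)/5-.5+145)
for n,f,z,k in [("L",(105.5,140.5),112,(98,132.5)),("M",(540.5,282),99,(535.5,275)),("S",(687.5,157),87,(688,150)),("T",(241,279.5),75,(230.5,272))]:
    print(n,back(K,e,A,*L(*f),z).round(1),back(K,e,A,*L(*k),z+30).round(1))
```

```text
L [506.9 470.  112. ] [507.2 467.8 142. ]
M [410.3 151.3  99. ] [411.6 153.  129. ]
S [506.8  46.   87. ] [506.6  45.6 117. ]
T [411.2 374.   75. ] [412.9 375.8 105. ]
```

```bash
python3 -c "
from plant import env
print(env.finish_job(), env.state()['t'])"
```

```text
the job is handed in; nothing more can be done
the job is handed in; nothing more can be done
```

I put all four lids (sage green, terracotta, white, dark blue) back on their own canisters and handed the job in at about 28 s of the 106 s allowed. `finish_job` reports no verdict, so the result rests on my own checks.

- **Final pictures:** The last top view shows all four canisters closed, with flange and knob centres within about 3 mm of the canister positions I first measured. No canister looks moved. The scene view confirms the blue and green lids flush on the rim. The arm hides the white and terracotta ones there, so those rest on the close wrist and top views.
- **Seating:** Each lid went down to within about 1 mm of its home height before I let go, with at most about 2 N of vertical force.
- **Bowl and glass jar:** I did not touch them, and they look unmoved. The clear tumbler beside the mat, which is not on your list, was left alone too. I only checked these by eye in the pictures and did not re-measure them.
- **Disagreement:** The top and wrist cameras differed by 2–3 mm far from the centre. I used the wrist view for the final alignment of the terracotta, white and blue lids.

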